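# Charge and tip the bottle mixer at the trade counter

## Robot

A 6-joint arm with a two-finger parallel gripper is mounted at the origin on the work surface. World frame = base frame: x ahead of the robot, y to its left, z up, the work surface at z = 0. Lengths are in m, angles in rad, forces in N, time in s.
With the tool pointing down it reaches from about 0.3 to 0.85 m from the base axis. Payload 4.2 kg.
Tool frame: the origin (TCP) lies at the very end of the fingers, on their centre line; the grasp point (between the pads) lies arm.grip_depth behind it (arm.grip_depth is the distance from the TCP to the grasp point, in m); x points along the fingers, y is the direction in which the jaws open and shut, and the axes are right-handed (so a half turn about x gives the same grasp; the last joint's range is limited). The gripper opens to 91 mm and grips with 3 to 60 N. Pads are 32 mm wide; open, the fingers measure 118 mm over their backs; the gripper's body (76 mm by 178 mm) begins 60 mm behind the grasp point.
Start: joints at [-1.287, 0.32, 1.565, -0, 1.257, -0.02], TCP at [0.172, -0.549, 0.214] pointing down, gripper open.
Joint ranges: [-3.11, 3.11], [-0.84, 2.01], [0.21, 2.61], [-1.34, 4.49], [0.05, 2.63], [-2.56, 2.56]. Speed limits (rad/s): [2.57, 2.57, 3.14, 3.14, 3.14, 3.14].

## Interface

Orientations are given as a rotation vector (axis times angle).
In Python, from station import monitor, read_camera, order, arm gives the robot as it stands.
- The arm moves only by the tool servo_tool, never from a script. Its argument "motion" is a list of rows, each a list of 7 numbers: the turn, a rotation vector about the world's x, y, z in rad, then the shift along the world's x, y, z in cm, then the gripper's target within -1 to 1 (fully open at 1, half-way at 0, shut at -1). In form: [[ax, ay, az, x, y, z, claw], ...]. A call has 1 to 12 rows; each row is the pose to reach, as a shift and turn from the pose commanded when the call began; what a row does not reach only later rows make up. A row lasts 1/10 s, in which the tool goes at most 50 mm and 8.59 degrees, less where a joint would pass 70% of its speed; a pose out of reach is approached as far as the arm can. A call with a gripper value outside its range is refused whole. The fingers move at their own pace and stop on an object; the grip force is fixed at half the most. Time passes only in rows, so rows that repeat a pose let the fingers close. It gives the time, the measured TCP pose, the force and the opening at its end, in the units of the state.
- monitor.sense(): the state, without advancing time (a new reading comes with each control period).
- read_camera(name): name is "scene" or "top"; returns a dict with "color" (480x640x3 uint8, blue, green, red), "camera_matrix" (3x3 intrinsics, pixels), "k1" (the pictures are not rectified: a ray, as slopes to the right and down, at radius r is drawn at 1 + k1 r^2 times it, then the intrinsics apply), "position" and "attitude" of the camera in the world. Camera axes: x right, y up, looking along -z (the intrinsics and any distortion apply to the point x, -y, -z); pixel columns grow to the right and rows downward; lengths in m; the calibration is good to about 2 mm. A picture is of the moment at which its call begins. There is no depth.
- order.hand_in(): hands the job in, once; it reports no verdict.
The state is a dict: "t": time; "joints": joint angles; "joint_velocities": joint speeds; "joint_torque": joint torques, N m; "eef_pos": TCP position; "tool_rot": TCP orientation; "wrist_force": force on the tool from outside, world axes, zero at the start; "torque": the same for the moment, N m; "opening": opening from 0.0 (shut) to 1.0 (fully open).
Only numpy, scipy, OpenCV 4.12 (cv2) and the standard library are available. Lean on these libraries where they do the work, as an engineer would, in place of code of your own. Each camera call takes 0.05 s, during which the arm holds its last target. There are 200 camera calls.

## Task

Bring the mixer's tipped pot down level, then stand every tint bottle upright in the pot, each in its own compartment. Put the lid on with its ears clear of the two hooks and twist it clockwise (seen from above) until the ears are cammed tight under the hooks against their stops; only then tip the pot by its handle to 45 degrees, hold it there for two seconds and bring it back down level with the lid still locked. Leave the other goods on the counter where they are.

Things in the scene. Friction and masses are not known exactly. Their poses are not given: they have to be found in the camera images.
- mixer: Grey fixed stand of the mixer, base plate 200 (x) by 236 (y) by 10 mm, an upright on each side at its y = +-97 mm. Origin: centre of the plate's underside, on the counter. The pot's tipping axis is level, along the stand's y, 108 mm above the origin. Its -x side (the handle's side) faces roughly towards the robot. It does not move.
- pot (a joint): Tipping angle of the pot, rad: 0 = level, on its lower stop; grows (upper stop at 1.0) as the handle is lifted and the pot's top leans away from the handle. It starts tipped. A stiff friction pivot (about 0.6 N m) keeps it wherever it is left.
- pot_floor (a point): Centre of the pot's inner floor, 53 mm below the tipping axis. Axes turn with the pot: z up out of the pot, -x towards the handle, y along the tipping axis. The pot is an open aluminium cylinder, inner diameter 152 mm, outer 160 mm, 108 mm deep. A cross of 4 mm walls, 45 mm high, along its x and y parts it into four compartments, one bottle each.
- pot_rim (a point): Centre of the pot's mouth at rim height, 55 mm above the tipping axis (163 mm above the counter when level); axes as pot_floor. A black sprung gasket ring stands 4 mm above the rim, yielding up to 6 mm under 5 to 10 N.
- hook0 (a point): Where a lid ear lies when fully home in the steel hook on the pot's +y side (100 mm from the pot's axis). The hooks stand outside the rim, 85 to 120 mm from the axis, tops about 25 mm above the rim. Seen from above, each is open on its anticlockwise side, its roof ramps down over 25 degrees of turn, and it has a stop at its clockwise end (about 2 degrees past home).
- hook1 (a point): The same for the like hook on the pot's -y side.
- pot_handle (a point): Middle of the pot's black round handle bar: 14 mm diameter, 96 mm long, along the pot's y axis, 135 mm from the tipping axis towards -x and 45 mm above it when level (10 mm below the rim), with 48 mm free between bar and pot. It moves in an arc about the tipping axis with the pot.
- cell0 (a point): Floor centre of the compartment at the pot's (+32, +32) mm.
- cell1 (a point): Floor centre of the compartment at the pot's (-32, +32) mm, by the handle.
- cell2 (a point): Floor centre of the compartment at the pot's (-32, -32) mm, by the handle.
- cell3 (a point): Floor centre of the compartment at the pot's (+32, -32) mm.
- lid: Aluminium lid, 0.3 kg. Origin: centre of its underside; z up. A plug 144 mm diameter, 6 mm high, drops into the pot; a disc 168 mm diameter (z = 6 to 14 mm) rests on the gasket, the origin then 2 mm below the rim. Two like round ears, 10 mm thick, centre z = 11 mm, lie along its +x and -x, reaching 106 mm out; either may go in either hook.
- lid_handle (a point): Middle of the lid's black bar handle: along the lid's x (in line with the ears), 110 mm long, 16 mm wide, 26 mm high, centre 43 mm above the lid's underside. Lower the lid with the ears 40 to 90 degrees anticlockwise of the hooks. Turned clockwise to the stops (about 0.5 N m) it is pulled down some 3.5 mm into the gasket and friction keeps it there.
- bottle0: White tint bottle standing on the counter, 0.14 kg, heavy at the foot, 98 mm high: body 46 mm diameter up to 62 mm, black cap 28 mm diameter from 68 to 98 mm. Origin: centre of its underside, z up. May be absent.
- bottle1: White tint bottle standing on the counter, 0.14 kg, heavy at the foot, 98 mm high: body 46 mm diameter up to 62 mm, black cap 28 mm diameter from 68 to 98 mm. Origin: centre of its underside, z up. May be absent.
- bottle2: White tint bottle standing on the counter, 0.14 kg, heavy at the foot, 98 mm high: body 46 mm diameter up to 62 mm, black cap 28 mm diameter from 68 to 98 mm. Origin: centre of its underside, z up. May be absent.
- bottle3: White tint bottle standing on the counter, 0.14 kg, heavy at the foot, 98 mm high: body 46 mm diameter up to 62 mm, black cap 28 mm diameter from 68 to 98 mm. Origin: centre of its underside, z up. May be absent.
- cartridge: Bystander: sealant cartridge standing upright, 48 mm diameter, 225 mm high; origin at the centre of its underside.
- carton: Bystander: flat cardboard carton, 80 by 100 by 50 mm; origin at the centre of its underside.
- tape: Bystander: roll of brown tape lying flat, 96 mm diameter, 45 mm high; origin at the centre of its underside.
Mind the look-alikes: they are no part of the job. Leave any brown or yellow look-alike of the bottle2 alone.

How it is judged:
On the way, in this order (a step that is already met when the one before it is completed fails the run):
1. the pot is level (within 3 degrees) (value of joint pot below 0.055 rad), for 0.3 s.
2. every bottle stands upright on the floor of the level pot (value of joint pot below 0.06 rad and z of bottle0 in the frame of pot_floor between -0.006 and 0.012 m and angle between the z axis of each of bottle0, bottle1, bottle2, bottle3 and the z axis of pot_floor, either way round below 0.25 rad and x of bottle0 in the frame of pot_floor between -0.06 and 0.06 m and y of bottle0 in the frame of pot_floor between -0.06 and 0.06 m and z of bottle1 in the frame of pot_floor between -0.006 and 0.012 m and x of bottle1 in the frame of pot_floor between -0.06 and 0.06 m and y of bottle1 in the frame of pot_floor between -0.06 and 0.06 m and z of bottle2 in the frame of pot_floor between -0.006 and 0.012 m and x of bottle2 in the frame of pot_floor between -0.06 and 0.06 m and y of bottle2 in the frame of pot_floor between -0.06 and 0.06 m and z of bottle3 in the frame of pot_floor between -0.006 and 0.012 m and x of bottle3 in the frame of pot_floor between -0.06 and 0.06 m and y of bottle3 in the frame of pot_floor between -0.06 and 0.06 m), for 0.3 s.
3. the lid is locked: turned home under the hooks (within 10 degrees) and pulled down at least 1.8 mm into the gasket, pot level (value of joint pot below 0.06 rad and z of lid in the frame of pot_floor between 0.098 and 0.1042 m and angle between the x axis of lid and the y axis of pot_floor, either way round below 0.17 rad and x of lid in the frame of pot_floor between -0.01 and 0.01 m and y of lid in the frame of pot_floor between -0.01 and 0.01 m), for 0.3 s.
4. the pot is held tipped at 45 degrees (within 6) for a second, lid locked (value of joint pot between 0.68 and 0.89 rad and z of lid in the frame of pot_floor between 0.098 and 0.1042 m and angle between the x axis of lid and the y axis of pot_floor, either way round below 0.17 rad and x of lid in the frame of pot_floor between -0.01 and 0.01 m and y of lid in the frame of pot_floor between -0.01 and 0.01 m), for 1 s.
At the end, for the whole second after the job is handed in: The pot is level (within 3.4 degrees) and at rest, the lid locked on it (turned home within 10 degrees, pulled down at least 1.8 mm into the gasket), every bottle upright on the pot's floor in a compartment (all of step 3 and z of bottle0 in the frame of pot_floor between -0.006 and 0.012 m and angle between the z axis of each of bottle0, bottle1, bottle2, bottle3 and the z axis of pot_floor, either way round below 0.25 rad and x of bottle0 in the frame of pot_floor between -0.06 and 0.06 m and y of bottle0 in the frame of pot_floor between -0.06 and 0.06 m and z of bottle1 in the frame of pot_floor between -0.006 and 0.012 m and x of bottle1 in the frame of pot_floor between -0.06 and 0.06 m and y of bottle1 in the frame of pot_floor between -0.06 and 0.06 m and z of bottle2 in the frame of pot_floor between -0.006 and 0.012 m and x of bottle2 in the frame of pot_floor between -0.06 and 0.06 m and y of bottle2 in the frame of pot_floor between -0.06 and 0.06 m and z of bottle3 in the frame of pot_floor between -0.006 and 0.012 m and x of bottle3 in the frame of pot_floor between -0.06 and 0.06 m and y of bottle3 in the frame of pot_floor between -0.06 and 0.06 m and velocity of joint pot below 0.05 rad/s and linear speed of lid below 0.03 m/s); the robot touches nothing.
It fails at once if the pot is tipped past 34 degrees with the lid not locked (value of joint pot above 0.6 rad and not ((z of lid in the frame of pot_floor between 0.098 and 0.1042 m and angle between the x axis of lid and the y axis of pot_floor, either way round below 0.17 rad and x of lid in the frame of pot_floor between -0.01 and 0.01 m and y of lid in the frame of pot_floor between -0.01 and 0.01 m))).
It fails at once if a bystander is moved more than 30 mm (distance of any of cartridge, carton, tape from where it was at the start of the episode above 0.03 m).
Of bottle0, bottle1, bottle2, bottle3 only 2 to 4 are there at a start; the rules pass over those that are not, and their reading is None.
At some moment in a run one of bottle0, bottle1, bottle2, bottle3, lid may be knocked a few centimetres aside while the robot is not near it.
It also fails if it takes over 210 s, if anything falls off the work surface, if the arm or the gripper's body presses on something with over 40 N, if the wrist force passes 120 N, or if a joint passes its speed limit or range.

## Working session

There is one attempt and no reset: what is moved stays moved. The work goes in short steps, Python scripts to look and compute and a tool call to move; the robot and the scene stay as the last step left them, time stands still between calls to the robot, and variables do not carry over. Pictures are saved under pics/ and viewed, about 12 in all and at most 16, crops included, and the job is handed in when it is done.

Besides the shell and the picture viewer there is one more tool, called after "Request:" by a JSON object that holds its "method" and its "body". servo_tool: Moves the arm, as the interface text tells. Its arguments: {"type":"object","properties":{"motion":{"type":"array"}},"required":["motion"]}

```bash
ls; mkdir -p pics
cat > h.py <<'E'
import numpy as np, cv2
from scipy.spatial.transform import Rotation as R
from station import monitor, read_camera, order, arm
def att(a):
    a=np.array(a,float)
    return a if a.shape==(3,3) else (R.from_rotvec(a).as_matrix() if a.size==3 else R.from_quat(a).as_matrix())
def snap(name,fn,crop=None,scale=1):
    c=read_camera(name); im=c["color"]
    cv2.imwrite(f"pics/{fn}_full.png",im)
    if crop: x0,y0,x1,y1=crop; im=im[y0:y1,x0:x1]
    im=cv2.resize(im,None,fx=scale,fy=scale,interpolation=cv2.INTER_CUBIC)
    cv2.imwrite(f"pics/{fn}.png",im)
    return c
def ray(c,u,v):
    K=np.array(c["camera_matrix"]);xd=(u-K[0,2])/K[0,0];yd=(v-K[1,2])/K[1,1]
    x,y=xd,yd
    for _ in range(30):
        f=1+c["k1"]*(x*x+y*y);x,y=xd/f,yd/f
    return att(c["attitude"])@np.array([x,-y,-1.0])
def at_z(c,u,v,z):
    d=ray(c,u,v);p=np.array(c["position"]);return p+d*(z-p[2])/d[2]
def proj(c,P):
    P=np.atleast_2d(P);q=(P-np.array(c["position"]))@att(c["attitude"])
    x=q[:,0]/-q[:,2];y=-q[:,1]/-q[:,2];f=1+c["k1"]*(x*x+y*y);K=np.array(c["camera_matrix"])
    return np.c_[K[0,0]*x*f+K[0,2],K[1,1]*y*f+K[1,2]]
E
python3 - <<'E'
from h import *
print(monitor.sense()); print([(k,getattr(arm,k)) for k in dir(arm) if k[0]!='_'])
for n in("scene","top"):
    c=snap(n,n+"0",None,1.25); print({k:v for k,v in c.items() if k!="color"})
E
```

```text
pics
{'t': 0.0, 'joints': array([-1.28700573e+00,  3.20308044e-01,  1.56570065e+00, -2.88277652e-05,
        1.25739973e+00, -2.00173143e-02]), 'joint_velocities': array([ 0.00049253,  0.00019135, -0.00058344, -0.00039222,  0.00018046,
       -0.00036674]), 'joint_torque': array([ 3.20726049e-04, -4.12461984e+01, -2.31976748e+01,  7.29474798e-02,
        4.56374965e-02, -1.41470891e-04]), 'eef_pos': array([ 0.17185178, -0.54817476,  0.21310263]), 'tool_rot': array([ 2.05828414,  0.31701109, -2.05883801]), 'wrist_force': array([-0.28675337, -0.23356372, -0.40136353]), 'torque': array([-0.00636107, -0.00027705, -0.00728353]), 'opening': 0.9999312621113041}
[('IKError', <class 'station.IKError'>), ('grip_depth', 0.0188)]
{'camera_matrix': array([[485.42660051,   0.        , 319.12921399],
       [  0.        , 485.42660051, 240.41791116],
       [  0.        ,   0.        ,   1.        ]]), 'k1': 0.029571797168823088, 'position': array([1.02874276, 0.54468953, 1.04641118]), 'attitude': array([0.30710527, 0.78785849, 2.28034273])}
{'camera_matrix': array([[448.54982864,   0.        , 318.45273078],
       [  0.        , 448.54982864, 241.34185421],
       [  0.        ,   0.        ,   1.        ]]), 'k1': -0.03277305979773711, 'position': array([0.46702985, 0.00914933, 1.16271362]), 'attitude': array([ 0.06617952, -0.04663218, -1.59850672])}
```

View pics/scene0.png

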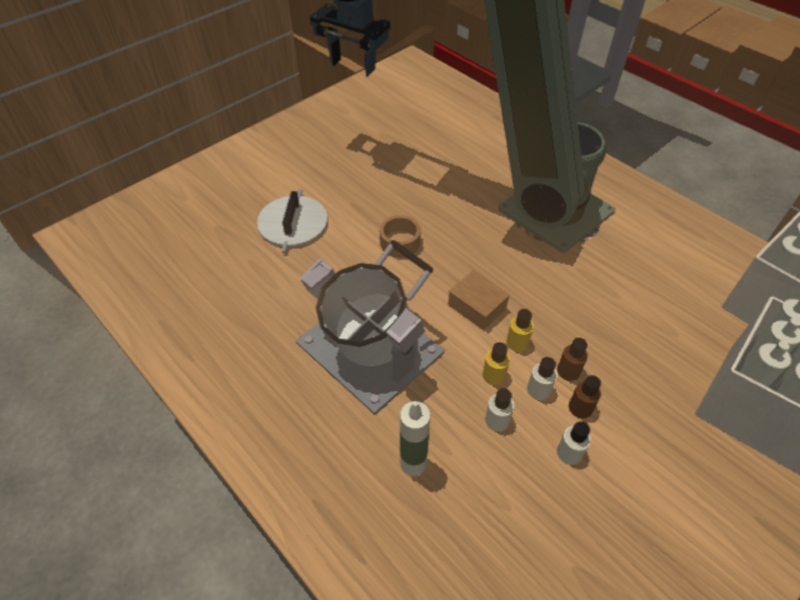

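View pics/top0.png

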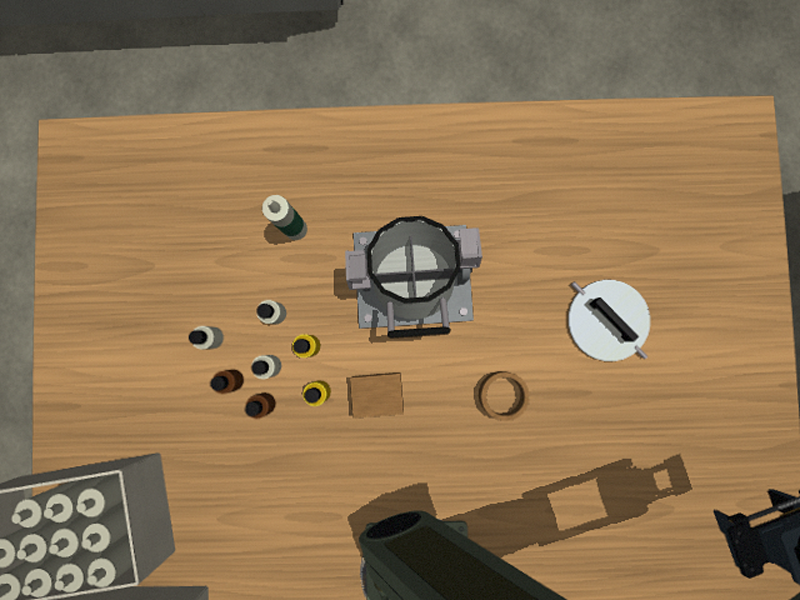

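Run:
```python
from h import *
im=cv2.imread("pics/top0_full.png")
a=cv2.resize(im[160:280,260:400],None,fx=4,fy=4,interpolation=cv2.INTER_CUBIC)
b=cv2.resize(im[230:340,140:280],None,fx=4,fy=4,interpolation=cv2.INTER_CUBIC)
l=cv2.resize(im[215:295,445:530],None,fx=3.5,fy=3.5,interpolation=cv2.INTER_CUBIC)
cv2.imwrite("pics/a.png",a); 
o=np.zeros((440,560+298,3),np.uint8);o[:,:560]=b;o[:280,560:858]=l[:280,:298]
cv2.imwrite("pics/b.png",o[:, :800+58] if 0 else cv2.resize(o,(800,410)))
```

```text
(no output)
```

View pics/a.png

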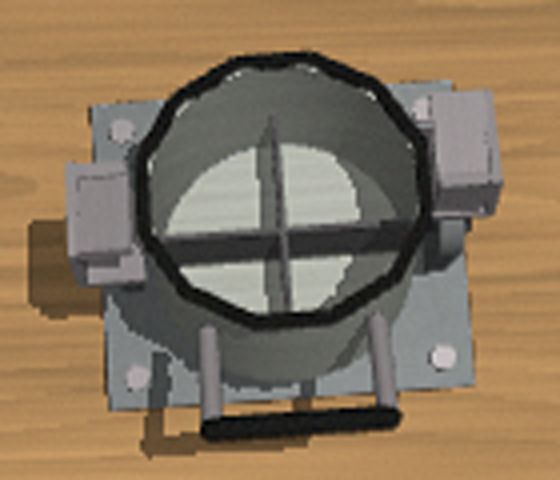

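View pics/b.png

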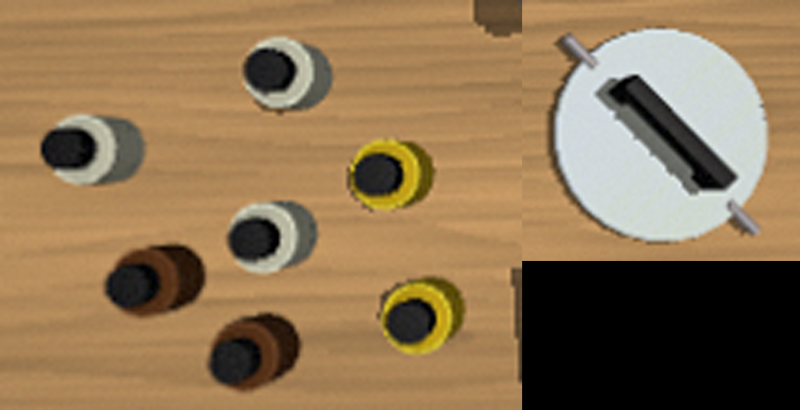

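Run:
```python
from h import *
from scipy.optimize import least_squares
c=read_camera("top")
A=lambda p:(260+p[0]/4-.4,160+p[1]/4-.4)
B=lambda p:(140+p[0]*858/800/4-.4,230+p[1]*440/410/4-.4)
L=lambda p:(445+(p[0]*858/800-560)/3.5-.4,215+p[1]*440/410/3.5-.4)
corn=np.array([at_z(c,*A(p),.010) for p in [(90,105),(450,82),(473,385),(112,410)]]);print(corn)
m=corn.mean(0);ax=(corn[0]+corn[1]-corn[2]-corn[3]);ay=(corn[0]+corn[3]-corn[1]-corn[2])
print("mixer",m,np.degrees(np.arctan2(ax[1],ax[0])),np.degrees(np.arctan2(-ay[0],ay[1])),np.linalg.norm(ax)/2,np.linalg.norm(ay)/2)
for n,cp,bd in[("W1",(268,70),(282,73)),("W2",(66,148),(85,149)),("W3",(253,238),(266,237)),("Y1",(377,175),(387,175)),("Y2",(410,321),(417,317))]:
    print(n,at_z(c,*B(cp),.085).round(3),at_z(c,*B(bd),.058).round(3))
print("lid",at_z(c,*L((661,135)),.014).round(4)); e=[at_z(c,*L(p),.011) for p in[(577,50),(743,217)]]
print("ears mid",np.mean(e,0),np.degrees(np.arctan2(*(e[0]-e[1])[1::-1])),np.linalg.norm(e[0]-e[1]))
th=np.arctan2(ax[1],ax[0]) ;th2=np.arctan2(-ay[0],ay[1]);th=(th+th2)/2
def f(q):
    a=q[0];o=np.array([m[0],m[1],.108]);Rz=R.from_euler('z',th);Ry=R.from_euler('y',a)
    P=o+Rz.apply(Ry.apply([[-.135,.048,.045],[-.135,-.048,.045],[0,0,.059]]))
    return (proj(c,P)-np.array([A((208,428)),A((395,415)),A((283,190))])).ravel()
r=least_squares(f,[.2]);print("pot",r.x,r.fun)
h=np.array([m[0],m[1],.108])+R.from_euler('z',th).apply(R.from_euler('y',r.x[0]).apply([[-.135,0,.045],[-.135,0,.0],[0,0,.055]]));print(h,m,th)
for nm,u,v in [("tape",501,395),("carton",375,395),("cart",290,228)]: print(nm,at_z(c,u/1.25,v/1.25,.03).round(3))
```

```text
[[ 0.69741115  0.11287488  0.01      ]
 [ 0.70540875 -0.12165775  0.01      ]
 [ 0.50808543 -0.12913379  0.01      ]
 [ 0.49864546  0.10308332  0.01      ]]
mixer [ 0.6023877  -0.00870833  0.01      ] 2.496243665208742 2.139551402680372 0.19823261241986556 0.23353768203987468
W1 [0.535 0.281 0.085] [0.534 0.278 0.058]
W2 [0.488 0.413 0.085] [0.487 0.411 0.058]
W3 [0.427 0.292 0.085] [0.426 0.29  0.058]
Y1 [0.465 0.211 0.085] [0.465 0.209 0.058]
Y2 [0.371 0.191 0.085] [0.371 0.191 0.058]
lid [ 0.4994 -0.4086  0.014 ]
ears mid [ 0.50093494 -0.40882992  0.011     ] 42.53011336906048 0.18354178872249485
pot [0.26424818] [ 1.03979095  0.23355342 -1.62485251  0.44189866 -0.1358806  -1.283328  ]
[[ 0.48392393 -0.0135034   0.1866978 ]
 [ 0.47218028 -0.01397874  0.14325979]
 [ 0.61674104 -0.00812735  0.1610909 ]] [ 0.6023877  -0.00870833  0.01      ] 0.04045494369118954
tape [ 0.355 -0.179  0.03 ]
carton [0.362 0.074 0.03 ]
cart [0.706 0.24  0.03 ]
```

```bash
cat >> h.py <<'E'
def st():
    s=monitor.sense();M=R.from_rotvec(s["tool_rot"]).as_matrix()
    print("t%.2f"%s["t"],"tcp cm",(100*s["eef_pos"]).round(2),"jawyaw",np.degrees(np.arctan2(M[1,1],M[0,1])).round(1),"x",M[:,0].round(3),"F",s["wrist_force"].round(1),"op",round(s["opening"],3),"j",s["joints"].round(2))
    return s
E
python3 -c "from h import *;st()"
```

```text
t0.15 tcp cm [ 17.19 -54.83  21.33] jawyaw -72.6 x [-0.     0.001 -1.   ] F [-0.5 -0.1  0.1] op 1.001 j [-1.29  0.32  1.57 -0.    1.26 -0.02]
```

Request:
{"method": "servo_tool", "body": {"motion": [[0,0,1.309,30.4,53.4,2.7,-1],[0,0,1.309,30.4,53.4,2.7,-1],[0,0,1.309,30.4,53.4,2.7,-1],[0,0,1.309,30.4,53.4,2.7,-1],[0,0,1.309,30.4,53.4,2.7,-1],[0,0,1.309,30.4,53.4,2.7,-1],[0,0,1.309,30.4,53.4,2.7,-1],[0,0,1.309,30.4,53.4,2.7,-1],[0,0,1.309,30.4,53.4,2.7,-1],[0,0,1.309,30.4,53.4,2.7,-1],[0,0,1.309,30.4,53.4,2.7,-1],[0,0,1.309,30.4,53.4,2.7,-1]]}}

```text
t: 1.35
eef_pos: [0.469, -0.0257, 0.2404]
tool_rot: [1.178, 1.229, -1.178]
wrist_force: [1.2, -1.2, -0.1]
opening: 0.009
```

Request:
{"method": "servo_tool", "body": {"motion": [[0,0,0,0,0,0,-1],[0,0,0,0,0,0,-1]]}}

```text
t: 1.55
eef_pos: [0.4684, -0.027, 0.2399]
tool_rot: [1.175, 1.231, -1.177]
wrist_force: [0.0, 0.3, -0.1]
opening: 0.005
```

```bash
python3 -c "from h import *;st()"
```

```text
t1.55 tcp cm [46.84 -2.7  23.99] jawyaw 2.6 x [-0.001 -0.    -1.   ] F [ 0.   0.3 -0.1] op 0.005 j [-0.08  0.14  1.74 -0.    1.26 -0.13]
```

Request:
{"method": "servo_tool", "body": {"motion": [[0,0,0,0.8,1.35,-3,-1],[0,0,0,0.8,1.35,-4.5,-1],[0,0,0,0.8,1.35,-5.2,-1],[0,0,0,0.8,1.35,-5.9,-1],[0,0,0,0.8,1.35,-6.5,-1],[0,0,0,0.8,1.35,-7,-1],[0,0,0,0.8,1.35,-7.4,-1],[0,0,0,0.8,1.35,-7.8,-1],[0,0,0,0.8,1.35,-8.0,-1],[0,0,0,0.8,1.35,-8.1,-1]]}}

```text
t: 2.55
eef_pos: [0.4594, -0.0156, 0.1587]
tool_rot: [1.162, 1.256, -1.206]
wrist_force: [-36.7, -0.1, 33.5]
opening: 0.004
```

Request:
{"method": "servo_tool", "body": {"motion": [[0,0,0,-1.5,0,0.3,-1],[0,0,0,-1.5,0,5,-1],[0,0,0,-10,0,9,-1],[0,0,0,-14,0,9,0.1],[0,0,0,-14,0,9,0.1],[0,0,0,-14,0,9,0.1]]}}

```text
t: 3.15
eef_pos: [0.3333, -0.0153, 0.2506]
tool_rot: [1.181, 1.225, -1.179]
wrist_force: [1.5, 0.6, -0.2]
opening: 0.234
```

Run:
```python
from h import *
c=snap("top","p1",(240,150,410,290),4)
st()
c=snap("scene","s1",(220,150,360,340),4)
a=cv2.imread("pics/p1.png");b=cv2.imread("pics/s1.png")
b=cv2.resize(b,(413,560));o=np.hstack([a,b]);cv2.imwrite("pics/c1.png",cv2.resize(o,None,fx=.74,fy=.74))
print(o.shape)
```

```text
t3.20 tcp cm [33.55 -1.53 25.03] jawyaw 2.3 x [ 0.004 -0.001 -1.   ] F [ 1.3 -0.3 -0.5] op 0.28 j [-0.08 -0.1   1.96 -0.    1.28 -0.12]
(560, 1093, 3)
```

View pics/c1.png

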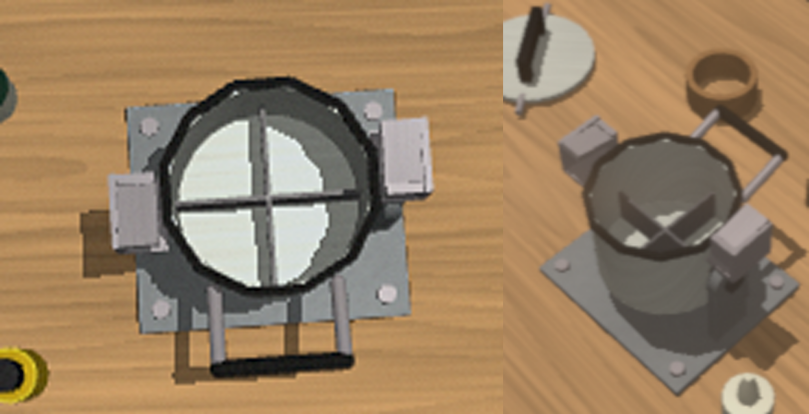

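Run:
```python
from h import *
from scipy.optimize import least_squares
c=read_camera("top")
A=lambda p:(240+p[0]/2.96-.4,150+p[1]/2.96-.4)
obs=[(212,367),(353,360),(270,186),(266,200),(128,109),(394,89),(410,313),(141,331)]
px=np.array([A(p) for p in obs])
def f(q):
    o=np.array([q[1],q[2],.108]);Rz=R.from_euler('z',q[3]);Ry=R.from_euler('y',q[0])
    P=o+Rz.apply(np.vstack([Ry.apply([[-.135,.048,.045],[-.135,-.048,.045],[0,0,.059],[0,0,-.008]]),[[.1,.118,-.098],[.1,-.118,-.098],[-.1,-.118,-.098],[-.1,.118,-.098]]]))
    return (proj(c,P)-px).ravel()
r=least_squares(f,[.0,.602,-.0087,.04]);print(r.x,r.fun.round(1))
q=r.x
for n,x,y in[("c0",.032,.032),("c1",-.032,.032),("c2",-.032,-.032),("c3",.032,-.032),("h",-.135,0)]:print(n,(np.array(q[1:3])+R.from_euler('z',q[3]).as_matrix()[:2,:2]@[x,y]).round(4))
```

```text
[ 0.02828961  0.60216346 -0.00902579  0.03870137] [ 2.3  0.3 -2.5 -0.3 -0.  -0.6  1.  -0.7 -0.7 -0.6 -0.1 -0.1  0.4  1.
 -0.4  1.1]
c0 [0.6329 0.0242]
c1 [0.5689 0.0217]
c2 [ 0.5714 -0.0422]
c3 [ 0.6354 -0.0398]
h [ 0.4673 -0.0142]
```

```bash
cat >> h.py <<'E'
def caps():
    c=read_camera("top");g=c["color"].max(2);n,_,s,ct=cv2.connectedComponentsWithStats((g<70).astype(np.uint8))
    for i in range(1,n):
        if 40<s[i,4]<400 and s[i,2]<30 and s[i,3]<30:
            u,v=ct[i];p=at_z(c,u,v,.085)
            if p[0]>.25 and p[1]>.1:
                o=c["color"][int(v)-14:int(v)+15,int(u)-14:int(u)+15].reshape(-1,3); 
                print(p[:2].round(4),s[i,4],"white",(o.min(1)>150).sum())
    return c
E
python3 -c "
from h import *
caps();st()"
```

```text
[0.6987 0.2239] 214 white 78
[0.5348 0.2795] 122 white 112
[0.4875 0.4119] 127 white 104
[0.4657 0.2102] 117 white 0
[0.4259 0.2907] 117 white 108
[0.4052 0.3366] 111 white 1
[0.3987 0.3693] 148 white 0
[0.3714 0.1903] 119 white 0
[0.361  0.2748] 94 white 0
[0.349  0.3038] 148 white 0
t3.35 tcp cm [33.74 -1.49 24.93] jawyaw 2.3 x [ 0.001 -0.    -1.   ] F [ 0.2 -0.9  0.6] op 0.411 j [-0.08 -0.09  1.96 -0.    1.28 -0.12]
```

Request:
{"method": "servo_tool", "body": {"motion": [[0,0,-0.79,19.9,29.5,0,0.3],[0,0,-0.79,19.9,29.5,0,0.3],[0,0,-0.79,19.9,29.5,0,0.3],[0,0,-0.79,19.9,29.5,0,0.3],[0,0,-0.79,19.9,29.5,0,0.3],[0,0,-0.79,19.9,29.5,0,0.3],[0,0,-0.79,19.9,29.5,0,0.3],[0,0,-0.79,19.9,29.5,0,0.3],[0,0,-0.79,19.9,29.5,0,0.3],[0,0,-0.79,19.9,29.5,-4,0.3],[0,0,-0.79,19.9,29.5,-8,0.3],[0,0,-0.79,19.9,29.5,-10,0.3]]}}

```text
t: 4.55
eef_pos: [0.5339, 0.2791, 0.1447]
tool_rot: [1.728, 0.756, -1.742]
wrist_force: [-0.5, 0.7, -0.1]
opening: 0.65
```

```bash
python3 -c "
from h import *
caps();st()"
```

```text
[0.6986 0.2238] 210 white 79
[0.4657 0.2102] 117 white 0
[0.3714 0.1903] 119 white 0
t4.60 tcp cm [53.27 27.84 14.24] jawyaw -42.9 x [-0.01  -0.006 -1.   ] F [-1.8 -1.6 -1.9] op 0.649 j [ 0.46  0.42  1.6  -0.    1.13  1.21]
```

Request:
{"method": "servo_tool", "body": {"motion": [[0,0,0,0.1,0.1,-4,0.3],[0,0,0,0.1,0.1,-6.5,0.3],[0,0,0,0.1,0.1,-7.6,0.3],[0,0,0,0.1,0.1,-7.6,0.3],[0,0,0,0.1,0.1,-7.6,-1],[0,0,0,0.1,0.1,-7.6,-1],[0,0,0,0.1,0.1,-7.6,-1],[0,0,0,0.1,0.1,-7.6,-1],[0,0,0,0.1,0.1,-7.6,-1]]}}

```text
t: 5.5
eef_pos: [0.537, 0.2819, 0.0741]
tool_rot: [1.737, 0.757, -1.734]
wrist_force: [0.7, -0.9, 3.3]
opening: 0.303
```

```bash
python3 -c "
from h import *
st()"
```

```text
t5.50 tcp cm [53.7  28.19  7.41] jawyaw -42.8 x [ 0.001  0.    -1.   ] F [ 0.7 -0.9  3.3] op 0.303 j [ 0.46  0.48  1.68 -0.    0.97  1.21]
```

Request:
{"method": "servo_tool", "body": {"motion": [[0,0,0,0,0,3,-1],[0,0,0,0,0,7,-1],[0,0,0,0,0,12,-1],[0,0,0,0,0,16.5,-1],[0,0,0,0,-2,21,-1],[0,0,0,2,-6.5,21.5,-1],[0,0,0,4,-11,21.5,-1],[0,0,0,5.5,-15,21.5,-1],[0,0,0,7,-19,21.5,-1],[0,0,0,8.5,-22.5,21.5,-1],[0,0,0,9.3,-25,21.5,-1],[0,0,0,9.6,-25.8,21.5,-1]]}}

```text
t: 6.7
eef_pos: [0.6329, 0.021, 0.2876]
tool_rot: [1.736, 0.754, -1.739]
wrist_force: [-0.1, -0.3, -1.1]
opening: 0.3
```

Request:
{"method": "servo_tool", "body": {"motion": [[0,0,0,0,0,0,-1],[0,0,0,0,0,-2,-1],[0,0,0,0,0,-4,-1]]}}

```text
t: 7.0
eef_pos: [0.6324, 0.0256, 0.2485]
tool_rot: [1.736, 0.759, -1.733]
wrist_force: [-0.9, 0.2, -1.5]
opening: 0.296
```

```bash
python3 -c "
from h import *
st()"
```

```text
t7.00 tcp cm [63.24  2.56 24.85] jawyaw -42.8 x [ 0.002  0.001 -1.   ] F [-0.9  0.2 -1.5] op 0.296 j [0.02 0.39 1.36 0.   1.38 0.77]
```

Request:
{"method": "servo_tool", "body": {"motion": [[0,0,0,0,-0.1,-4,-1],[0,0,0,0,-0.1,-7,-1],[0,0,0,0,-0.1,-9.5,-1],[0,0,0,0,-0.1,-11,-1],[0,0,0,0,-0.1,-11.7,-1],[0,0,0,0,-0.1,-11.7,-1]]}}

```text
t: 7.6
eef_pos: [0.632, 0.0241, 0.1309]
tool_rot: [1.734, 0.759, -1.736]
wrist_force: [0.1, -0.2, -1.9]
opening: 0.298
```

Request:
{"method": "servo_tool", "body": {"motion": [[0,0,0,0,0,-0.2,-1],[0,0,0,0,0,-0.2,-0.12],[0,0,0,0,0,-0.2,-0.12],[0,0,0,0,0,-0.2,-0.12],[0,0,0,0,0,2,-0.12],[0,0,0,0,0,6,-0.12],[0,0,0,0,0,11,0.3],[0,0,0,-5,7,11,0.3],[0,0,0,-7.5,13,11,0.3],[0,0,0,-10,18,10,0.3]]}}

```text
t: 8.6
eef_pos: [0.5579, 0.1533, 0.2383]
tool_rot: [1.74, 0.755, -1.733]
wrist_force: [0.4, 0.8, 0.3]
opening: 0.649
```

```bash
python3 -c "
from h import *
caps();st();snap('top','p2',(240,150,410,290),4)"
```

```text
[0.4875 0.4119] 127 white 111
[0.4653 0.2099] 128 white 0
[0.3982 0.3724] 118 white 0
t8.65 tcp cm [55.32 16.01 23.7 ] jawyaw -42.7 x [-0.003  0.006 -1.   ] F [-3.7  2.9 -1.6] op 0.651 j [0.26 0.31 1.52 0.01 1.31 1.  ]
```

View pics/p2.png

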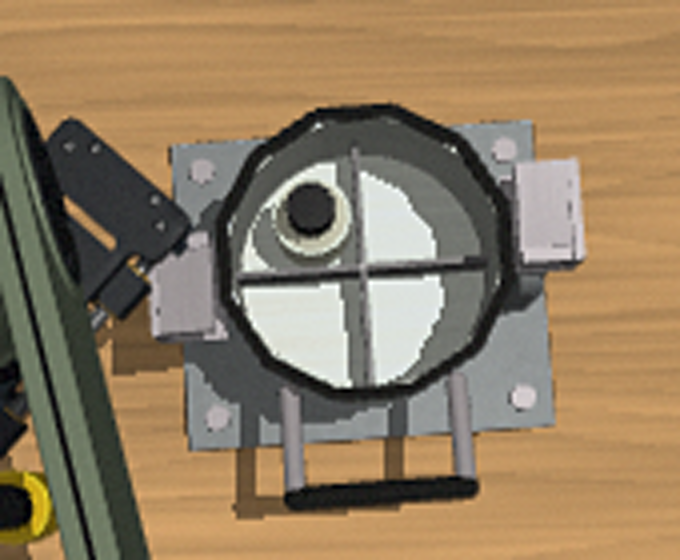

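Request:
{"method": "servo_tool", "body": {"motion": [[0,0,0,-6.6,25.2,-1,0.3],[0,0,0,-6.6,25.2,-1,0.3],[0,0,0,-6.6,25.2,-1,0.3],[0,0,0,-6.6,25.2,-1,0.3],[0,0,0,-6.6,25.2,-1,0.3],[0,0,0,-6.6,25.2,-1,0.3],[0,0,0,-6.6,25.2,-5,0.3],[0,0,0,-6.6,25.2,-9,0.3],[0,0,0,-6.6,25.2,-9,0.3],[0,0,0,-6.6,25.2,-9,0.3]]}}

```text
t: 9.7
eef_pos: [0.493, 0.4036, 0.1471]
tool_rot: [1.736, 0.756, -1.736]
wrist_force: [0.3, 0.8, 0.5]
opening: 0.649
```

```bash
python3 -c "
from h import *
caps();st()"
```

```text
[0.6986 0.2237] 210 white 79
[0.4657 0.2102] 117 white 0
[0.4259 0.2907] 117 white 113
[0.405  0.3364] 109 white 2
[0.3971 0.3698] 172 white 0
[0.3714 0.1903] 119 white 0
[0.3607 0.2747] 92 white 0
[0.3494 0.3038] 147 white 0
t9.75 tcp cm [49.37 40.43 14.86] jawyaw -42.9 x [ 0.003  0.002 -1.   ] F [0.1 0.8 0.1] op 0.645 j [ 0.67  0.46  1.51 -0.    1.17  1.42]
```

Request:
{"method": "servo_tool", "body": {"motion": [[0,0,0,-0.6,0.8,-3,0.3],[0,0,0,-0.6,0.8,-5.5,0.3],[0,0,0,-0.6,0.8,-7.6,0.3],[0,0,0,-0.6,0.8,-7.6,0.3],[0,0,0,-0.6,0.8,-7.6,-1],[0,0,0,-0.6,0.8,-7.6,-1],[0,0,0,-0.6,0.8,-7.6,-1],[0,0,0,-0.6,0.8,-7.6,-1],[0,0,0,-0.6,0.8,-7.6,-1]]}}

```text
t: 10.65
eef_pos: [0.4867, 0.4126, 0.0716]
tool_rot: [1.737, 0.757, -1.734]
wrist_force: [0.5, -0.0, 2.5]
opening: 0.299
```

Request:
{"method": "servo_tool", "body": {"motion": [[0,0,0,0,0,3,-1],[0,0,0,0,0,7,-1],[0,0,0,0,0,12,-1],[0,0,0,0,0,16.5,-1],[0,0,0,0,-2,21,-1],[0,0,0,1,-6.5,21.5,-1],[0,0,0,2,-11,21.5,-1],[0,0,0,3,-15.5,21.5,-1],[0,0,0,4,-20,21.5,-1],[0,0,0,5,-24.5,21.5,-1],[0,0,0,6,-29,21.5,-1],[0,0,0,7,-33.5,21.5,-1]]}}

```text
t: 11.85
eef_pos: [0.556, 0.0755, 0.2856]
tool_rot: [1.735, 0.757, -1.735]
wrist_force: [1.0, 1.1, -0.9]
opening: 0.3
```

Request:
{"method": "servo_tool", "body": {"motion": [[0,0,0,0.7,-4,0,-1],[0,0,0,1.2,-8,0,-1],[0,0,0,1.5,-11,0,-1],[0,0,0,1.5,-12,0,-1],[0,0,0,1.5,-12,-2,-1],[0,0,0,1.5,-12,-2,-1],[0,0,0,1.5,-12,-2,-1]]}}

```text
t: 12.55
eef_pos: [0.5708, -0.042, 0.2655]
tool_rot: [1.734, 0.759, -1.736]
wrist_force: [-0.5, 0.2, -1.8]
opening: 0.299
```

```bash
python3 -c "
from h import *
caps();st()"
```

```text
[0.6986 0.2238] 209 white 79
[0.4656 0.2101] 116 white 0
[0.4259 0.2907] 117 white 113
[0.4049 0.3363] 108 white 1
[0.3986 0.3694] 146 white 0
[0.3714 0.1903] 119 white 0
[0.3614 0.2746] 89 white 0
[0.3492 0.3039] 145 white 0
t12.60 tcp cm [57.13 -4.19 26.61] jawyaw -42.8 x [ 0.  0. -1.] F [-0.2 -0.7 -1.3] op 0.297 j [-0.09  0.29  1.48  0.    1.37  0.65]
```

Request:
{"method": "servo_tool", "body": {"motion": [[0,0,0,0,0,-5,-1],[0,0,0,0,0,-9,-1],[0,0,0,0,0,-12,-1],[0,0,0,0,0,-13.3,-1],[0,0,0,0,0,-14,-1],[0,0,0,0,0,-14,-1],[0,0,0,0,0,-14,-0.12],[0,0,0,0,0,-14,-0.12],[0,0,0,0,0,-14,-0.12],[0,0,0,0,0,-12,-0.12],[0,0,0,0,0,-8,-0.12],[0,0,0,0,0,-3,-0.12]]}}

```text
t: 13.8
eef_pos: [0.57, -0.0426, 0.2354]
tool_rot: [1.732, 0.759, -1.739]
wrist_force: [1.2, -0.3, 0.4]
opening: 0.44
```

Request:
{"method": "servo_tool", "body": {"motion": [[0,0,0.15,-1.5,4,0,0.3],[0,0,0.3,-3,8.5,0,0.3],[0,0,0.45,-4.5,13,0,0.3],[0,0,0.6,-6,17.5,0,0.3],[0,0,0.75,-7.5,22,0,0.3],[0,0,0.9,-9,26,0,0.3],[0,0,1.05,-10.5,29,0,0.3],[0,0,1.2,-12,32,-2,0.3],[0,0,1.35,-14,33,-5,0.3],[0,0,1.5,-14.5,33.3,-8,0.3],[0,0,1.57,-14.5,33.3,-8,0.3],[0,0,1.57,-14.5,33.3,-8,0.3]]}}

```text
t: 15.0
eef_pos: [0.4256, 0.2904, 0.1552]
tool_rot: [0.585, 1.491, -0.586]
wrist_force: [0.2, -0.3, -0.2]
opening: 0.65
```

```bash
python3 -c "
from h import *
st();snap('top','p3',(140,150,410,340),2.9)"
```

```text
t15.00 tcp cm [42.56 29.04 15.52] jawyaw 47.1 x [-0.001 -0.    -1.   ] F [ 0.2 -0.3 -0.2] op 0.65 j [ 0.58  0.27  1.79  0.    1.08 -0.25]
```

View pics/p3.png

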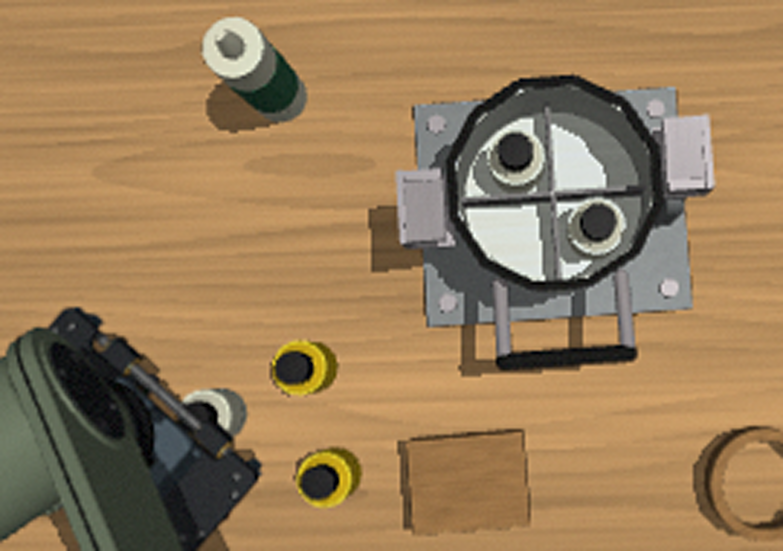

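Request:
{"method": "servo_tool", "body": {"motion": [[0,0,0,0,0,-4,0.3],[0,0,0,0,0,-6.5,0.3],[0,0,0,0,0,-8.3,0.3],[0,0,0,0,0,-8.3,0.3],[0,0,0,0,0,-8.3,-1],[0,0,0,0,0,-8.3,-1],[0,0,0,0,0,-8.3,-1],[0,0,0,0,0,-8.3,-1],[0,0,0,0,0,-8.3,-1]]}}

```text
t: 15.95
eef_pos: [0.4267, 0.2907, 0.0734]
tool_rot: [0.587, 1.489, -0.584]
wrist_force: [-0.2, 0.1, 3.3]
opening: 0.297
```

Request:
{"method": "servo_tool", "body": {"motion": [[0,0,0,0,0,3,-1],[0,0,0,0,0,7,-1],[0,0,0,0,0,12,-1],[0,0,0,0,0,16.5,-1],[0,0,0,1,-1.5,21,-1],[0,0,0,3,-5.5,21.5,-1],[0,0,0,5,-9.5,21.5,-1],[0,0,0,7,-13.5,21.5,-1],[0,0,0,9,-17.5,21.5,-1],[0,0,0,11,-21,21.5,-1],[0,0,0,13,-24.5,21.5,-1],[0,0,0,14.2,-26.9,20,-1]]}}

```text
t: 17.15
eef_pos: [0.5702, 0.0188, 0.2739]
tool_rot: [0.587, 1.486, -0.586]
wrist_force: [0.3, 0.5, -1.9]
opening: 0.3
```

Request:
{"method": "servo_tool", "body": {"motion": [[0,0,0,0,0,0,-1],[0,0,0,0,0,0,-1],[0,0,0,0,0,0,-1]]}}

```text
t: 17.45
eef_pos: [0.5678, 0.0221, 0.2729]
tool_rot: [0.586, 1.491, -0.585]
wrist_force: [-0.1, 0.2, -1.8]
opening: 0.305
```

Lower to 0.128, release, rise.

Request:
{"method": "servo_tool", "body": {"motion": [[0,0,0,0.1,0,-5,-1],[0,0,0,0.1,0,-9,-1],[0,0,0,0.1,0,-12,-1],[0,0,0,0.1,0,-13.8,-1],[0,0,0,0.1,0,-14.5,-1],[0,0,0,0.1,0,-14.5,-1],[0,0,0,0.1,0,-14.5,-0.12],[0,0,0,0.1,0,-14.5,-0.12],[0,0,0,0.1,0,-14.5,-0.12],[0,0,0,0.1,0,-12.5,-0.12],[0,0,0,0.1,0,-8,-0.12],[0,0,0,0.1,0,-3,-0.12]]}}

```text
t: 18.65
eef_pos: [0.5682, 0.0213, 0.2429]
tool_rot: [0.585, 1.493, -0.587]
wrist_force: [1.4, -0.2, -0.4]
opening: 0.441
```

Request:
{"method": "servo_tool", "body": {"motion": [[0,0,0,-1,-4.5,0,0],[0,0,0,-2,-9,0,0],[0,0,0,-3,-13.5,0,0],[0,0,0,-4,-18,0,0],[0,0,0,-5,-22.5,0,0],[0,0,0,-5,-27,0,0]]}}

```text
t: 19.25
eef_pos: [0.5179, -0.2503, 0.2433]
tool_rot: [0.586, 1.49, -0.586]
wrist_force: [1.6, 0.5, -0.3]
opening: 0.505
```

Run:
```python
from h import *
st();snap('top','p4',(230,150,560,340),2.4)
```

```text
t19.25 tcp cm [ 51.79 -25.03  24.33] jawyaw 47.1 x [ 0. -0. -1.] F [ 1.6  0.5 -0.3] op 0.505 j [-0.47  0.3   1.51  0.    1.32 -1.29]
```

View pics/p4.png

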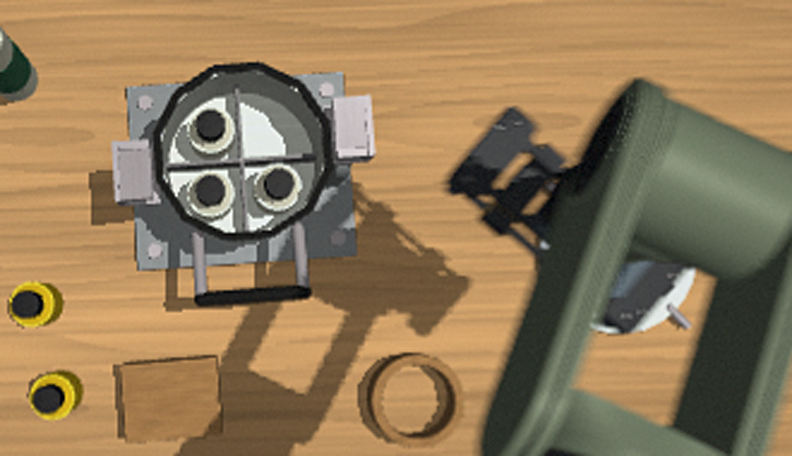

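Request:
{"method": "servo_tool", "body": {"motion": [[0,0,-0.15,0,-3,0,0.1],[0,0,-0.3,-1,-6,0,0.1],[0,0,-0.45,-1.5,-9,0,0.1],[0,0,-0.6,-1.8,-12,0,0.1],[0,0,-0.75,-1.8,-14,0,0.1],[0,0,-0.9,-1.8,-15.8,0,0.1],[0,0,-1.05,-1.8,-15.8,-2,0.1],[0,0,-1.2,-1.8,-15.8,-4,0.1],[0,0,-1.35,-1.8,-15.8,-7,0.1],[0,0,-1.5,-1.8,-15.8,-9,0.1],[0,0,-1.65,-1.8,-15.8,-10,0.1],[0,0,-1.65,-1.8,-15.8,-10,0.1]]}}

```text
t: 20.5
eef_pos: [0.5004, -0.4058, 0.1408]
tool_rot: [1.787, 0.7, -1.79]
wrist_force: [0.0, -0.3, -0.2]
opening: 0.555
```

Run:
```python
from h import *
st();c=read_camera('scene')
u,v=proj(c,[.5,-.409,.04])[0];u,v=int(u),int(v);print(u,v)
cv2.imwrite('pics/l1.png',cv2.resize(c["color"][max(v-70,0):v+60,u-70:u+70],None,fx=4,fy=4,interpolation=cv2.INTER_CUBIC))
```

```text
t20.50 tcp cm [ 50.04 -40.58  14.08] jawyaw -47.4 x [-0.003  0.002 -1.   ] F [ 0.  -0.3 -0.2] op 0.555 j [-0.7   0.48  1.5   0.    1.17  0.13]
230 169
```

View pics/l1.png

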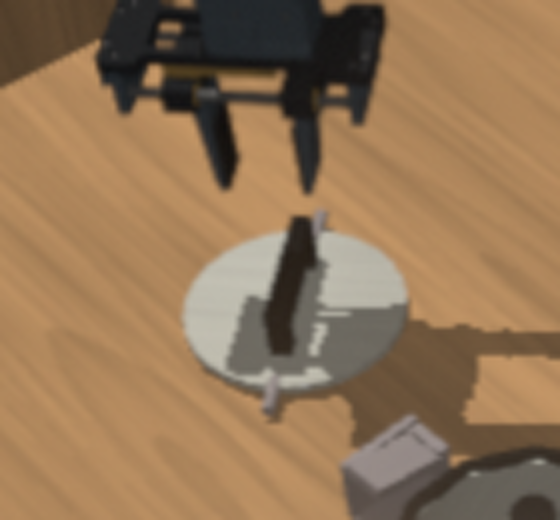

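Run:
```python
from h import *
c=read_camera('scene')
print(at_z(c,160+295/4,99+312/4,.012),at_z(c,160+292/4,99+285/4,.043), at_z(c,160+320/4,99+215/4,.011),at_z(c,160+270/4,99+402/4,.011))
```

```text
[ 0.49983892 -0.40221979  0.012     ] [ 0.50025588 -0.39803585  0.043     ] [ 0.41970502 -0.47648412  0.011     ] [ 0.56823973 -0.34136697  0.011     ]
```

Request:
{"method": "servo_tool", "body": {"motion": [[0,0,0,0,0,-4,0.1],[0,0,0,0,0,-8,0.1],[0,0,0,0,0,-10.5,0.1],[0,0,0,0,0,-11.5,0.1],[0,0,0,0,0,-11.5,0.1],[0,0,0,0,0,-11.5,-1],[0,0,0,0,0,-11.5,-1],[0,0,0,0,0,-11.5,-1],[0,0,0,0,0,-11.5,-1],[0,0,0,0,0,-11.5,-1],[0,0,0,0,0,-11.5,-1]]}}

```text
t: 21.7
eef_pos: [0.5014, -0.4069, 0.0284]
tool_rot: [1.788, 0.695, -1.787]
wrist_force: [-0.4, 0.6, 3.0]
opening: 0.172
```

```bash
python3 -c "
from h import *
st()"
```

```text
t21.70 tcp cm [ 50.14 -40.69   2.84] jawyaw -47.4 x [ 0.001 -0.001 -1.   ] F [-0.4  0.6  3. ] op 0.172 j [-0.7   0.58  1.63  0.    0.93  0.13]
```

Request:
{"method": "servo_tool", "body": {"motion": [[0,0,0,0,0,2,-1],[0,0,0,0,0,6,-1],[0,0,0,0,0,10,-1],[0,0,0.14,0,0,14,-1],[0,0,0.28,0,1,18,-1],[0,0,0.42,0,3,22,-1],[0,0,0.56,0,6,25,-1],[0,0,0.7,1,10,25,-1],[0,0,0.84,2,14,25,-1],[0,0,0.98,3,18,25,-1],[0,0,1.12,4,22,25,-1],[0,0,1.26,5,26,25,-1]]}}

```text
t: 22.9
eef_pos: [0.5507, -0.145, 0.2768]
tool_rot: [0.881, 1.387, -0.882]
wrist_force: [0.7, -0.4, -2.7]
opening: 0.176
```

Request:
{"method": "servo_tool", "body": {"motion": [[0,0,0.14,1,4,0,-1],[0,0,0.28,2.5,8,0,-1],[0,0,0.42,4,11,0,-1],[0,0,0.57,5.1,13.5,0,-1],[0,0,0.57,5.1,13.8,0,-1],[0,0,0.57,5.1,13.8,-2,-1],[0,0,0.57,5.1,13.8,-2,-1],[0,0,0.57,5.1,13.8,-2,-1]]}}

```text
t: 23.7
eef_pos: [0.6015, -0.0093, 0.2571]
tool_rot: [0.446, 1.526, -0.447]
wrist_force: [0.2, -0.5, -2.1]
opening: 0.176
```

Run:
```python
from h import *
st();snap('top','p5',(240,140,410,290),4)
c=snap('scene','s5',(210,100,370,320),4)
a=cv2.imread("pics/p5.png");b=cv2.resize(cv2.imread("pics/s5.png"),(436,600));o=np.hstack([a,b]);cv2.imwrite("pics/c5.png",cv2.resize(o,None,fx=.71,fy=.71));print(o.shape)
```

```text
t23.70 tcp cm [60.15 -0.93 25.71] jawyaw 57.3 x [-0.002 -0.    -1.   ] F [ 0.2 -0.5 -2.1] op 0.176 j [-0.03  0.34  1.42 -0.    1.38 -1.04]
(600, 1116, 3)
```

View pics/c5.png

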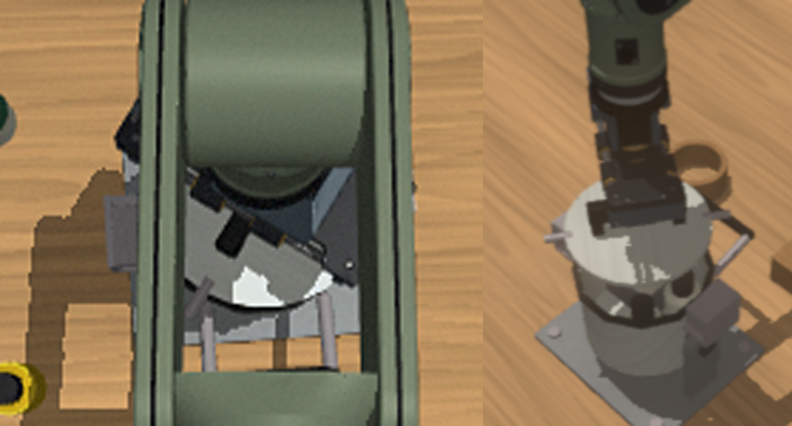

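Run:
```python
from h import *
c=read_camera('scene')
f=lambda x,y,z:at_z(c,210+(x-482.8)/1.935-.4,100+y/1.935-.4,z)
a,b=f(545,240,.2397),f(727,214,.2397);print(a,b,(a+b)/2,np.degrees(np.arctan2(*(a-b)[1::-1])),np.linalg.norm(a-b))
print(proj(c,[[.6015,-.0093,.24]]))
# calibration check: pot rim gasket: hook / plate corners predicted
```

```text
[ 0.69000704 -0.06694449  0.2397    ] [0.51411121 0.04480329 0.2397    ] [ 0.60205913 -0.0110706   0.2397    ] -32.42806329840477 0.20839124065096085
[[290.02470839 217.06816097]]
```

Request:
{"method": "servo_tool", "body": {"motion": [[0,0,0,-0.05,0.15,-2,-1],[0,0,0,-0.05,0.15,-3.8,-1],[0,0,0,-0.05,0.15,-4.8,-1],[0,0,0,-0.05,0.15,-5.4,-1],[0,0,0,-0.05,0.15,-5.9,-1],[0,0,0,-0.05,0.15,-6.3,-1],[0,0,0,-0.05,0.15,-6.3,-1]]}}

```text
t: 24.55
eef_pos: [0.6016, -0.0072, 0.1946]
tool_rot: [0.446, 1.525, -0.446]
wrist_force: [-0.3, 0.1, -2.5]
opening: 0.174
```

Request:
{"method": "servo_tool", "body": {"motion": [[0,0,0,0,0,-0.3,-1],[0,0,0,0,0,-0.5,-1],[0,0,0,0,0,-0.7,-1],[0,0,0,0,0,-0.8,-1],[0,0,0,0,0,-0.8,-1]]}}

```text
t: 25.05
eef_pos: [0.6018, -0.0072, 0.1874]
tool_rot: [0.446, 1.523, -0.445]
wrist_force: [-1.4, -0.0, 3.3]
opening: 0.173
```

Request:
{"method": "servo_tool", "body": {"motion": [[0,0,-0.1,0,0,0,-1],[0,0,-0.2,0,0,0,-1],[0,0,-0.3,0,0,0,-1],[0,0,-0.4,0,0,0,-1],[0,0,-0.5,0,0,-0.05,-1],[0,0,-0.58,0,0,-0.1,-1],[0,0,-0.66,0,0,-0.15,-1],[0,0,-0.72,0,0,-0.2,-1],[0,0,-0.78,0,0,-0.25,-1],[0,0,-0.82,0,0,-0.3,-1]]}}

```text
t: 26.05
eef_pos: [0.6025, -0.0075, 0.1853]
tool_rot: [1.075, 1.286, -1.073]
wrist_force: [-1.0, -0.8, 7.2]
opening: 0.175
```

```bash
python3 -c "
from h import *
s=st();print(s['torque'])"
```

```text
t26.05 tcp cm [60.25 -0.75 18.53] jawyaw 10.4 x [ 0.003 -0.001 -1.   ] F [-1.  -0.8  7.2] op 0.175 j [-0.03  0.38  1.55 -0.    1.21 -0.21]
[-0.06020543  0.34451959  0.41767941]
```

Request:
{"method": "servo_tool", "body": {"motion": [[0,0,-0.04,0,0,-0.03,-1],[0,0,-0.08,0,0,-0.06,-1],[0,0,-0.11,0,0,-0.1,-1],[0,0,-0.14,0,0,-0.1,-1],[0,0,-0.17,0,0,-0.1,-1],[0,0,-0.19,0,0,-0.1,-1],[0,0,-0.2,0,0,-0.1,-1],[0,0,-0.2,0,0,-0.1,-1]]}}

```text
t: 26.85
eef_pos: [0.6028, -0.0076, 0.1853]
tool_rot: [1.221, 1.198, -1.217]
wrist_force: [-1.0, -1.4, 8.8]
opening: 0.182
```

```bash
python3 -c "
from h import *
s=st();print(s['torque'])"
```

```text
t26.85 tcp cm [60.28 -0.76 18.53] jawyaw -0.8 x [ 0.005 -0.002 -1.   ] F [-1.  -1.4  8.8] op 0.182 j [-0.03  0.38  1.55 -0.    1.21 -0.02]
[-0.09230737  0.31726818  1.16772136]
```

Request:
{"method": "servo_tool", "body": {"motion": [[0,0,-0.17,0,0,-0.1,-0.4],[0,0,-0.15,0,0,-0.1,-0.2],[0,0,-0.15,0,0,-0.1,-0.1],[0,0,-0.15,0,0,3,-0.1],[0,0,-0.15,0,0,8,-0.1],[0,0,-0.15,-4,0,11,-0.1],[0,0,-0.15,-9,0,11,-0.1],[0,0,-0.15,-14,-0.5,11,-0.1],[0,0,-0.15,-19,-0.5,11,-0.1],[0,0,-0.15,-24,-0.5,11,-0.1],[0,0,-0.15,-26,-0.5,11,-0.1]]}}

```text
t: 27.95
eef_pos: [0.3374, -0.0121, 0.2923]
tool_rot: [1.33, 1.127, -1.332]
wrist_force: [0.1, 0.2, -0.0]
opening: 0.446
```

Run:
```python
from h import *
st();c=snap('top','p6',(240,140,410,290),4)
d=snap('scene','s6',(210,120,370,320),4)
a=cv2.imread("pics/p6.png");b=cv2.resize(cv2.imread("pics/s6.png"),(480,600));o=np.hstack([a,b]);cv2.imwrite("pics/c6.png",cv2.resize(o,(800,414)));print(o.shape)
```

```text
t27.95 tcp cm [33.74 -1.21 29.23] jawyaw -9.5 x [-0.001  0.    -1.   ] F [ 0.1  0.2 -0. ] op 0.446 j [-0.07 -0.11  1.87 -0.    1.39  0.1 ]
(600, 1160, 3)
```

View pics/c6.png

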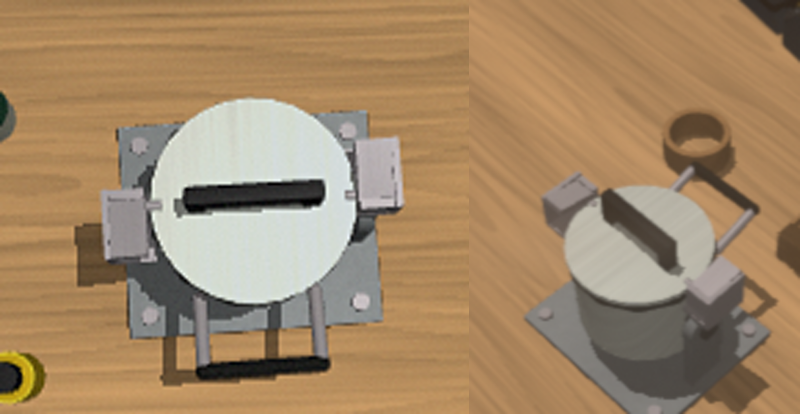

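Request:
{"method": "servo_tool", "body": {"motion": [[0,0,0.1,4,-0.2,0,-0.1],[0,0,0.204,8.5,-0.2,0,-0.1],[0,0,0.204,12.5,-0.2,-3,-0.1],[0,0,0.204,13,-0.2,-7,-0.1],[0,0,0.204,13,-0.2,-10,-0.1],[0,0,0.204,13,-0.2,-12,-0.1],[0,0,0.204,13,-0.2,-12,-0.1]]}}

```text
t: 28.75
eef_pos: [0.4708, -0.0141, 0.1691]
tool_rot: [1.179, 1.232, -1.187]
wrist_force: [-0.4, 0.1, 0.5]
opening: 0.451
```

```bash
python3 -c "
from h import *
st()"
```

```text
t28.75 tcp cm [47.08 -1.41 16.91] jawyaw 2.1 x [-0.007  0.    -1.   ] F [-0.4  0.1  0.5] op 0.451 j [-0.05  0.2   1.86  0.    1.1  -0.09]
```

Request:
{"method": "servo_tool", "body": {"motion": [[0,0,0,-0.3,0,-2,-0.1],[0,0,0,-0.3,0,-3.5,-0.1],[0,0,0,-0.3,0,-3.5,-0.1],[0,0,0,-0.3,0,-3.5,-1],[0,0,0,-0.3,0,-3.5,-1],[0,0,0,-0.3,0,-3.5,-1],[0,0,0,-0.3,0,-3.5,-1]]}}

```text
t: 29.45
eef_pos: [0.4679, -0.0143, 0.1383]
tool_rot: [1.182, 1.227, -1.184]
wrist_force: [-3.3, -0.1, 5.7]
opening: 0.148
```

```bash
python3 -c "
from h import *
st()
r=np.array([-.135,.045])
for a in np.linspace(0,.785,13): 
    x=-.135*np.cos(a)+.045*np.sin(a);z=.135*np.sin(a)+.045*np.cos(a);print(round(a,3),round(100*(x+.135),2),round(100*(z-.045),2))"
```

```text
t29.45 tcp cm [46.79 -1.43 13.83] jawyaw 2.1 x [-0.001 -0.    -1.   ] F [-3.3 -0.1  5.7] op 0.148 j [-0.05  0.22  1.91 -0.    1.01 -0.09]
0.0 0.0 0.0
0.065 0.32 0.87
0.131 0.7 1.72
0.196 1.14 2.55
0.262 1.62 3.34
0.327 2.16 4.1
0.392 2.75 4.82
0.458 3.38 5.5
0.523 4.06 6.14
0.589 4.77 6.74
0.654 5.53 7.29
0.72 6.31 7.78
0.785 7.13 8.23
```

Request:
{"method": "servo_tool", "body": {"motion": [[0,0,0,0.15,0,0.43,-1],[0,0,0,0.32,0.01,0.87,-1],[0,0,0,0.5,0.02,1.3,-1],[0,0,0,0.7,0.03,1.72,-1],[0,0,0,0.91,0.04,2.14,-1],[0,0,0,1.14,0.04,2.55,-1],[0,0,0,1.37,0.05,2.95,-1],[0,0,0,1.62,0.06,3.34,-1],[0,0,0,1.88,0.07,3.72,-1],[0,0,0,2.16,0.08,4.1,-1],[0,0,0,2.45,0.09,4.46,-1],[0,0,0,2.75,0.11,4.82,-1]]}}

```text
t: 30.65
eef_pos: [0.4925, -0.0133, 0.1856]
tool_rot: [1.178, 1.232, -1.189]
wrist_force: [-10.3, -1.3, -2.1]
opening: 0.148
```

```bash
python3 -c "
from h import *
st()"
```

```text
t30.65 tcp cm [49.25 -1.33 18.56] jawyaw 2.1 x [-0.009 -0.    -1.   ] F [-10.3  -1.3  -2.1] op 0.148 j [-0.05  0.22  1.79 -0.    1.15 -0.09]
```

Request:
{"method": "servo_tool", "body": {"motion": [[0,0,0,0.31,0.01,0.35,-1],[0,0,0,0.63,0.02,0.68,-1],[0,0,0,0.97,0.04,1.0,-1],[0,0,0,1.31,0.05,1.32,-1],[0,0,0,1.66,0.06,1.62,-1],[0,0,0,2.02,0.08,1.92,-1],[0,0,0,2.4,0.09,2.19,-1],[0,0,0,2.78,0.11,2.47,-1],[0,0,0,3.17,0.12,2.72,-1],[0,0,0,3.56,0.14,2.96,-1],[0,0,0,3.97,0.15,3.19,-1],[0,0,0,4.38,0.17,3.41,-1]]}}

```text
t: 31.85
eef_pos: [0.5352, -0.0116, 0.2229]
tool_rot: [1.178, 1.232, -1.189]
wrist_force: [-17.2, -0.9, 15.9]
opening: 0.148
```

Run:
```python
from h import *
st();c=snap('top','p7',(240,140,410,290),4)
d=snap('scene','s7',(210,120,370,320),4)
a=cv2.imread("pics/p7.png");b=cv2.resize(cv2.imread("pics/s7.png"),(480,600));o=np.hstack([a,b]);cv2.imwrite("pics/c7.png",cv2.resize(o,(800,414)));print(o.shape)
```

```text
t31.85 tcp cm [53.52 -1.16 22.29] jawyaw 2.1 x [-0.009 -0.001 -1.   ] F [-17.2  -0.9  15.9] op 0.148 j [-0.04  0.26  1.63 -0.    1.26 -0.08]
(600, 1160, 3)
```

View pics/c7.png

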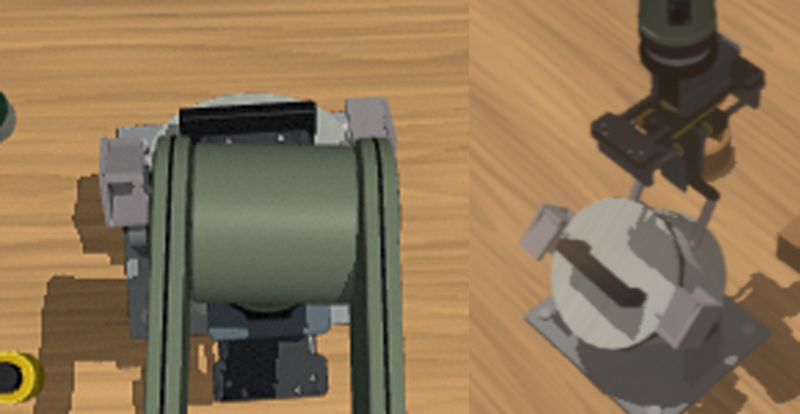

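Request:
{"method": "servo_tool", "body": {"motion": [[0,0,0,0,0,0,-1],[0,0,0,0,0,0,-1],[0,0,0,0,0,0,-1],[0,0,0,0,0,0,-1],[0,0,0,0,0,0,-1],[0,0,0,0,0,0,-1],[0,0,0,0,0,0,-1],[0,0,0,0,0,0,-1],[0,0,0,0,0,0,-1],[0,0,0,0,0,0,-1],[0,0,0,0,0,0,-1],[0,0,0,0,0,0,-1]]}}

```text
t: 33.15
eef_pos: [0.5366, -0.0116, 0.2235]
tool_rot: [1.18, 1.229, -1.186]
wrist_force: [-15.4, -2.0, 15.3]
opening: 0.144
```

Request:
{"method": "servo_tool", "body": {"motion": [[0,0,0,0,0,0,-1],[0,0,0,0,0,0,-1],[0,0,0,0,0,0,-1],[0,0,0,0,0,0,-1],[0,0,0,0,0,0,-1],[0,0,0,0,0,0,-1],[0,0,0,0,0,0,-1],[0,0,0,0,0,0,-1],[0,0,0,0,0,0,-1],[0,0,0,0,0,0,-1],[0,0,0,0,0,0,-1],[0,0,0,0,0,0,-1]]}}

```text
t: 34.35
eef_pos: [0.5366, -0.0116, 0.2235]
tool_rot: [1.18, 1.229, -1.186]
wrist_force: [-15.2, -0.6, 15.2]
opening: 0.144
```

Request:
{"method": "servo_tool", "body": {"motion": [[0,0,0,-0.41,-0.02,-0.22,-1],[0,0,0,-0.82,-0.03,-0.45,-1],[0,0,0,-1.21,-0.05,-0.69,-1],[0,0,0,-1.6,-0.06,-0.94,-1],[0,0,0,-1.98,-0.08,-1.22,-1],[0,0,0,-2.36,-0.09,-1.49,-1],[0,0,0,-2.72,-0.11,-1.79,-1],[0,0,0,-3.07,-0.12,-2.09,-1],[0,0,0,-3.41,-0.13,-2.41,-1],[0,0,0,-3.75,-0.15,-2.73,-1],[0,0,0,-4.07,-0.16,-3.06,-1],[0,0,0,-4.38,-0.17,-3.41,-1]]}}

```text
t: 35.55
eef_pos: [0.4968, -0.0132, 0.1901]
tool_rot: [1.184, 1.222, -1.179]
wrist_force: [-9.2, -0.6, 15.2]
opening: 0.146
```

Request:
{"method": "servo_tool", "body": {"motion": [[0,0,0,-0.3,-0.01,-0.36,-1],[0,0,0,-0.59,-0.02,-0.72,-1],[0,0,0,-0.87,-0.03,-1.1,-1],[0,0,0,-1.13,-0.04,-1.48,-1],[0,0,0,-1.38,-0.05,-1.87,-1],[0,0,0,-1.61,-0.06,-2.27,-1],[0,0,0,-1.84,-0.07,-2.68,-1],[0,0,0,-2.05,-0.08,-3.1,-1],[0,0,0,-2.25,-0.08,-3.52,-1],[0,0,0,-2.43,-0.09,-3.95,-1],[0,0,0,-2.6,-0.1,-4.39,-1],[0,0,0,-2.75,-0.11,-4.9,-1]]}}

```text
t: 36.75
eef_pos: [0.4684, -0.0143, 0.1391]
tool_rot: [1.183, 1.225, -1.182]
wrist_force: [-8.5, -1.0, 9.4]
opening: 0.147
```

```bash
python3 -c "
from h import *
st()"
```

```text
t36.75 tcp cm [46.84 -1.43 13.91] jawyaw 2.1 x [ 0.001 -0.    -1.   ] F [-8.5 -1.   9.4] op 0.147 j [-0.05  0.22  1.91 -0.    1.01 -0.09]
```

Request:
{"method": "servo_tool", "body": {"motion": [[0,0,0,0,0,-0.2,-1],[0,0,0,0,0,-0.4,-1],[0,0,0,0,0,-0.5,-1],[0,0,0,0,0,-0.5,-1]]}}

```text
t: 37.15
eef_pos: [0.468, -0.0143, 0.1372]
tool_rot: [1.182, 1.225, -1.182]
wrist_force: [-16.3, -0.6, 32.3]
opening: 0.145
```

Seated on its stop (force 32 N). Release and withdraw.

Request:
{"method": "servo_tool", "body": {"motion": [[0,0,0,0,0,0,-0.1],[0,0,0,0,0,0,-0.1],[0,0,0,0,0,0,-0.1],[0,0,0,0,0,3,-0.1],[0,0,0,0,0,7,-0.1],[0,0,0,-4,0,11,-0.1],[0,0,0,-9,0,13,-0.1],[0,0,0,-14,0,14,-0.1],[0,0,0,-14,0,14,-0.1],[0,0,0,-14,0,14,-0.1],[0,0,0,-14,0,14,-0.1]]}}

```text
t: 38.25
eef_pos: [0.33, -0.0142, 0.2718]
tool_rot: [1.184, 1.225, -1.181]
wrist_force: [0.7, -1.1, -0.2]
opening: 0.45
```

Run:
```python
from h import *
st();c=snap('top','p8',(240,140,410,290),4)
d=snap('scene','s8',(210,120,370,320),4)
a=cv2.imread("pics/p8.png");b=cv2.resize(cv2.imread("pics/s8.png"),(480,600));o=np.hstack([a,b]);cv2.imwrite("pics/c8.png",cv2.resize(o,(800,414)));print(o.shape)
```

```text
t38.25 tcp cm [33.   -1.42 27.18] jawyaw 2.1 x [ 0.002  0.    -1.   ] F [ 0.7 -1.1 -0.2] op 0.45 j [-0.08 -0.12  1.92  0.    1.34 -0.11]
(600, 1160, 3)
```

View pics/c8.png

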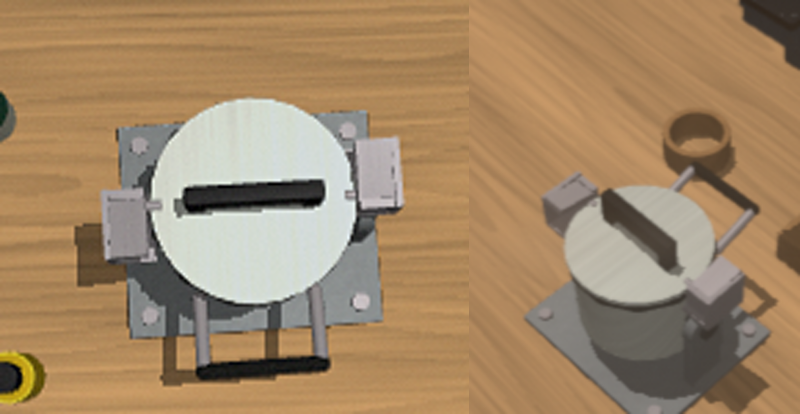

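The picture matches the one taken before tipping: pot level, lid handle at (185–325, 195), and both ears under the hooks at (150, 205) and (352, 195).

```bash
python3 -c "
from h import *
print(order.hand_in())"
```

```text
the job is handed in; nothing more can be done
None
```

I carried out every step and handed the job in at about 38 s of the 210 s allowed. No verdict is reported, so the results below are my own readings.

- **Pot levelled:** I pushed the handle down to its stop. A fit to the top picture gave about 0.03 rad, under the 0.055 limit.
- **Bottles:** three white bottles were there. They now stand in the +x+y, -x-y and -x+y compartments, and pictures before the lid went on showed all three upright. I did not touch the yellow and brown look-alikes or the bystanders.
- **Lid:** I lowered it about 55° anticlockwise of the hooks and twisted it clockwise to the stops. The torque rose to 1.2 N m there. The underside came out about 102 mm above the pot floor, inside the 98–104.2 mm band.
- **Tipping:** I gripped the handle and tipped the pot to about 0.78 rad, judged from the gripper's position. I held it about 2.4 s, then brought it back down with a 32 N press on the stop.
- **Last check:** after I released the handle, the picture matched the one from before tipping: pot level, both ears under the hooks, arm clear. The bottles are hidden under the lid, so I could not see them again.

Two things did not go as planned:
- In the first push on the handle the fingers were forced about 17 mm sideways, but the pot still reached level.
- While letting go of the lid I turned the gripper slightly further clockwise by mistake, against the stop. Nothing shifted in the pictures.

The two cameras also disagreed by about 8 mm on the lid's starting position. The grip tolerated that, and I corrected it before lowering the lid.

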